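Seasonings back on the sloping rack

TASK

Put the seasonings back on the sloping wooden rack: each of the three spice jars in the narrow lane whose label clip has the colour of its cap, and the pepper mill that stands among them in the wide lane without a clip. Each must stand free on the slope, its foot flat on the deck and right down against the front cleat so that it cannot slide off. The two small jam jars with black lids do not belong there: leave them standing where they are.

Things in the scene. Friction and masses are not known exactly. Their poses are not given: they have to be found in the camera images.
- spice_red: Spice jar, glass with a paper label and a red screw cap, 47 mm across, from 84 mm up to the top; 107 mm tall, the foot about 43 mm across; 0.12 kg. Stands upright at the start. Origin: centre of its underside; z up its axis.
- spice_green: Spice jar, glass with a paper label and a green screw cap, 47 mm across, from 84 mm up to the top; 107 mm tall, the foot about 43 mm across; 0.12 kg. Stands upright at the start. Origin: centre of its underside; z up its axis.
- spice_black: Spice jar, glass with a paper label and a black screw cap, 47 mm across, from 84 mm up to the top; 107 mm tall, the foot about 43 mm across; 0.12 kg. Stands upright at the start. Origin: centre of its underside; z up its axis.
- pepper_mill: Turned pale wooden pepper mill, 146 mm tall, foot 58 mm in diameter; its rounded head, between 105 and 138 mm up, is 54 mm across and does not turn; 0.28 kg. Stands upright among the jars at the start (a second one far back beside the grinder is part of the room). Origin: centre of its underside; z up its axis.
- jam_small: Small jam jar that does not belong in the rack: 56 mm in diameter, 76 mm tall, black lid 50 mm across, pale orange filling seen through the glass. Origin: centre of its underside; z up. Leave it standing where it is.
- jam_dark: Small jam jar that does not belong in the rack: 55 mm in diameter, 72 mm tall, black lid 50 mm across, dark pink filling seen through the glass. Origin: centre of its underside; z up. Leave it standing where it is.
- rack: Fixed pale wooden rack, 282 mm wide (y), 135 deep. Origin: centre of its underside; x to its rear, y to its left, z up; yaw within 0.22 rad. Deck top at z = 30 mm + 0.176 x (10 degrees, low in front), ends at an 18 mm high cleat, rear face x = -49. Dividers 10 mm high. Wide lane 74 mm at y = +96, mill home at (-21, 96, 26) leaning likewise. Narrow lanes 60 mm at y = 25, -39, -103.
- clip_red: Red label clip, 36 mm wide, on the rack's front cleat at the middle of one narrow lane (which one differs every time); fixed. Origin: middle of the cleat's top; axes as the rack's. A spice jar home in this lane has its origin at x = +30, y = 0, z = -13 mm in this frame and leans 10 degrees to the front, square to the deck. Things do not slide down the slope unaided.
- clip_green: Green label clip, 36 mm wide, on the rack's front cleat at the middle of one narrow lane (which one differs every time); fixed. Origin: middle of the cleat's top; axes as the rack's. A spice jar home in this lane has its origin at x = +30, y = 0, z = -13 mm in this frame and leans 10 degrees to the front, square to the deck. Things do not slide down the slope unaided.
- clip_black: Black label clip, 36 mm wide, on the rack's front cleat at the middle of one narrow lane (which one differs every time); fixed. Origin: middle of the cleat's top; axes as the rack's. A spice jar home in this lane has its origin at x = +30, y = 0, z = -13 mm in this frame and leans 10 degrees to the front, square to the deck. Things do not slide down the slope unaided.

How it is judged:
By the outcome, as a careful person would: the job done as asked, in the order asked, and still so for the second after the job is handed in, with the robot touching nothing.
It also fails if it takes over 93 s, if anything falls off the work surface, if the arm or the gripper's body presses on something with over 40 N, if the wrist force passes 120 N, or if a joint passes its speed limit or range.

ROBOT

A 6-joint arm with a two-finger parallel gripper is mounted at the origin on a cart in front of the work surface, level with it; the furniture and walls round the work are solid. World frame = base frame: x ahead of the robot, y to its left, z up, the work surface at z = 0. Lengths are in m, angles in rad, forces in N, time in s.
With the tool pointing down it reaches from about 0.425 to 0.95 m from the base axis. Payload 3.5 kg.
Tool frame: the origin (TCP) lies at the very end of the fingers, on their centre line; the grasp point (between the pads) lies 19 mm behind it; z points along the fingers, y is the line along which they close (so a half turn about z gives the same grasp; the last joint's range is limited). The gripper opens to 85 mm and grips with 20 to 120 N. Pads are 22 mm wide; open, the fingers measure 114 mm over their backs; the gripper's body (76 mm by 85 mm) begins 54 mm behind the grasp point. The pads swing forward as they close: fully open they stand 13 mm farther back than shut.
Start: joints at [1.106, 0.286, 1.577, -0, 1.279, -0.15], TCP at [0.209, 0.642, 0.231] pointing down, gripper open.
Joint ranges: [-2.77, 2.77], [-0.9, 2.22], [0.21, 2.48], [-1.53, 4.67], [0.24, 2.81], [-2.84, 2.84]. Speed limits (rad/s): [2.79, 2.79, 3.14, 3.14, 3.14, 3.14].

INTERFACE

Orientations are given as a unit quaternion [x, y, z, w].
In Python, from plant import ctrl gives the robot as it stands.
- The arm moves only by the tool pendant, called after ">>>" as a command line: name --argument value ..., lists and objects as JSON in quotes. Schema: {"type":"object","properties":{"motion":{"type":"array","items":{"type":"number"},"minItems":7,"maxItems":70},"grip_force":{"type":"number"},"only":{"type":"string"},"quiet":{"type":"boolean"},"lines":{"type":"string"}},"required":["motion"],"additionalProperties":false}. motion is one flat list of numbers that holds 1 to 10 rows one after another, with no inner brackets; each row has 7 numbers: dx, dy, dz in units of 25 mm, then a rotation vector rx, ry, rz in units of 0.05 rad, then the opening from 0.0 (shut) to 1.0 (fully open); each row is the pose to reach, as a shift and turn from the pose commanded when the call began, along the tool's axes at that moment; what a row does not reach only later rows make up. A row lasts 1/8 s, in which the tool goes at most 0.0625 m and 0.188 rad, less where a joint would pass 70% of its speed; a pose out of reach is approached as far as the arm can. The fingers move at their own pace and stop on an object; grip_force is the grip in N (left out, the last holds). Time passes only in rows, so rows that do not move let the fingers close. The tool returns the time, the measured TCP pose, the force, the opening and the grip force at its end. only (a regular expression) keeps the lines of the reply that match it, lines (a string "A,B") keeps lines A to B, and quiet returns only ok. Input that does not fit is refused with a message, and nothing moves.
- ctrl.get_state(): the state, without advancing time (a new reading comes with each control period).
- ctrl.read_camera(name): name is "side" or "top"; returns a dict with "pixels" (400x640x3 uint8, red, green, blue), "camera_matrix" (3x3 intrinsics, pixels), "xyz" and "orientation" of the camera in the world. Camera axes: x right, y down, z forward; pixel columns grow to the right and rows downward; lengths in m; the calibration is good to about 2 mm. A picture is of the moment at which its call begins. There is no depth.
- ctrl.sign_off(): hands the job in; it is judged then, once.
The state is a dict: "time": time; "qpos": joint angles; "dq": joint speeds; "joint_efforts": joint torques, N m; "eef_pos": TCP position; "tcp_rot": TCP orientation; "contact_force": force on the tool from outside, world axes, zero at the start; "wrist_torque": the same for the moment, N m; "opening": opening from 0.0 (shut) to 1.0 (fully open); "finger_force": force on a finger pad.
Only numpy, scipy, OpenCV 4.12 (cv2) and the standard library are available. Lean on these libraries where they do the work, as an engineer would, in place of code of your own. Each camera call takes 0.05 s, during which the arm holds its last target. There are 200 camera calls.

## Working session

There is one attempt and no reset: what is moved stays moved. The work goes in short steps, Python scripts to look and compute and a tool call to move; the robot and the scene stay as the last step left them, time stands still between calls to the robot, and variables do not carry over. Pictures are saved under pics/ and viewed, at most 14 in all, crops included, and the job is handed in when it is done.

```bash
ls; mkdir -p pics; python3 - <<'E'
from plant import ctrl
import cv2,json
for n in("side","top"):
    c=ctrl.read_camera(n); cv2.imwrite(f"pics/{n}0.png",c["pixels"][:,:,::-1]); print(n,c["camera_matrix"],c["xyz"],c["orientation"])
print(ctrl.get_state())
E
```

```text
pics
plant.py
side [[383.57166452   0.         322.1567746 ]
 [  0.         383.57166452 200.08875541]
 [  0.           0.           1.        ]] [ 0.03193813 -0.05983123  0.87385929] [ 0.7143094  -0.64109709  0.18929358 -0.2071824 ]
top [[494.70072054   0.         316.96109049]
 [  0.         494.70072054 203.28554245]
 [  0.           0.           1.        ]] [0.46334374 0.00445304 1.09766477] [-0.69779348  0.71487055 -0.03336117  0.03051868]
{'time': 0.1, 'qpos': array([ 1.10597537e+00,  2.87087848e-01,  1.57803974e+00,  2.38396319e-05,
        1.27861478e+00, -1.50007443e-01]), 'dq': array([-8.38554435e-04, -1.76610004e-05, -3.39117891e-03,  1.58292661e-04,
       -2.87164998e-03, -6.39388028e-04]), 'joint_efforts': array([ 6.10239999e-05, -4.07294762e+01, -2.93700027e+01, -1.51368795e-04,
        3.45528810e-03,  1.94065171e-05]), 'eef_pos': array([0.20870564, 0.64129362, 0.23007338]), 'tcp_rot': array([ 1.56760866e-01,  9.87636004e-01, -1.02101681e-03, -3.36123318e-04]), 'contact_force': array([-0.18288245,  0.95961212, -0.52288338]), 'wrist_torque': array([ 0.05555257,  0.04062965, -0.03427687]), 'finger_force': 0.0, 'opening': 0.9988934182829285}
```
View pics/side0.png

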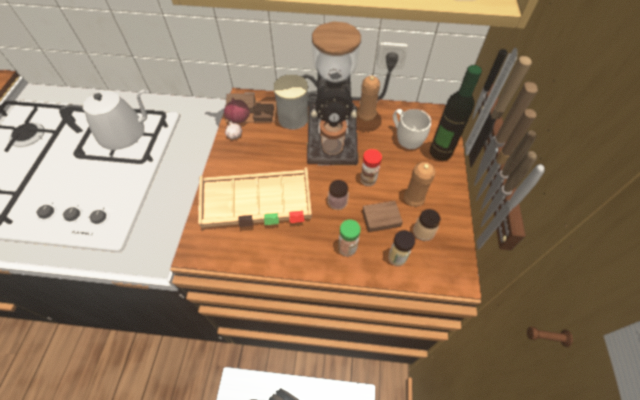

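View pics/top0.png

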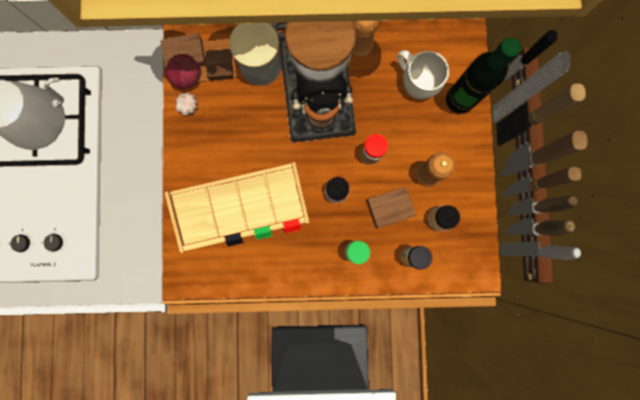

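```bash
python3 - <<'E'
import cv2
a=cv2.imread("pics/side0.png");b=cv2.imread("pics/top0.png")
cv2.imwrite("pics/s1.png",cv2.resize(a[140:270,310:450],None,fx=4.5,fy=4.5,interpolation=cv2.INTER_CUBIC))
cv2.imwrite("pics/s2.png",cv2.resize(a[165:235,190:320],None,fx=6,fy=6,interpolation=cv2.INTER_CUBIC))
cv2.imwrite("pics/t1.png",cv2.resize(b[125:275,310:470],None,fx=4,fy=4,interpolation=cv2.INTER_CUBIC))
cv2.imwrite("pics/t2.png",cv2.resize(b[155:255,160:315],None,fx=5,fy=5,interpolation=cv2.INTER_CUBIC))
E
```

View pics/s1.png

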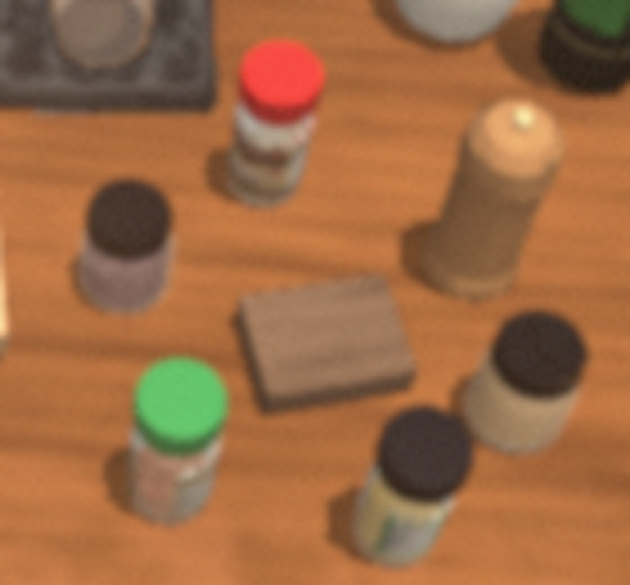

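View pics/s2.png

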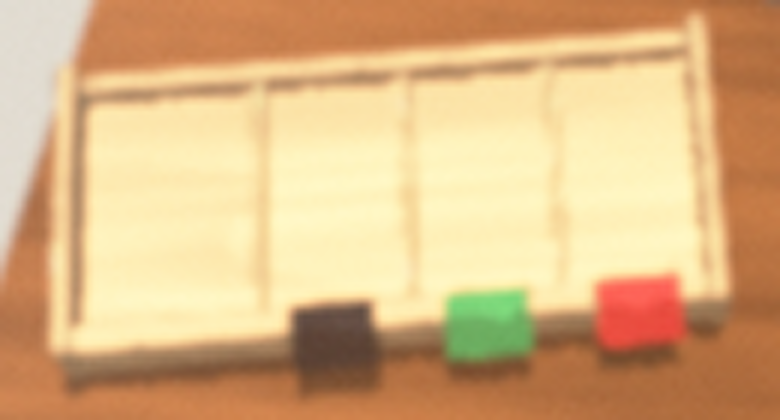

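View pics/t1.png

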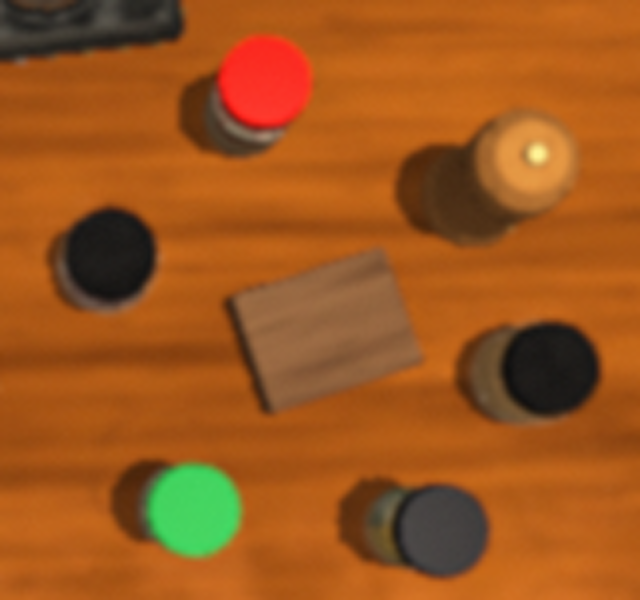

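View pics/t2.png

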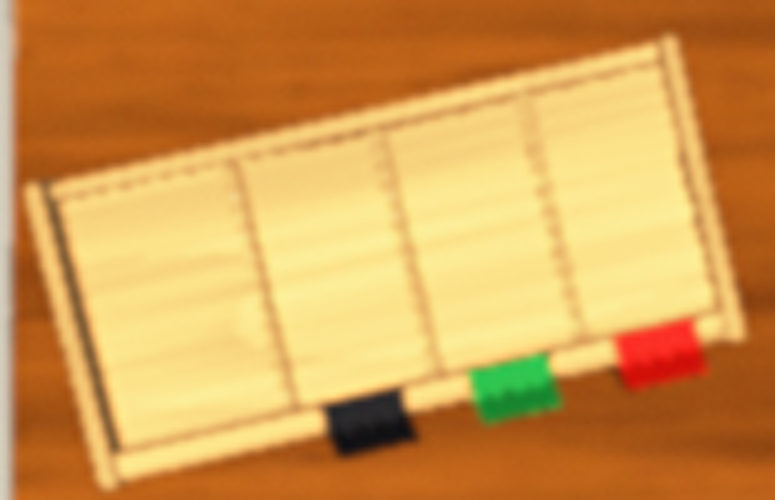

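The side and top views show the jars clearly. Spice caps are red (376,147), green (358,252) and grey-black (420,257), and the mill head is at (441,165), all in the top view. The jam jars are at (337,188) and (446,217). From left to right the rack clips are black, green, red, with the wide lane at the far left.

```bash
cat > h.py <<'E'
import numpy as np, cv2
from scipy.spatial.transform import Rotation as R
from scipy.optimize import least_squares
CAM={"side":(383.57166452,322.1567746,200.08875541,[0.03193813,-0.05983123,0.87385929],[0.7143094,-0.64109709,0.18929358,-0.2071824]),
"top":(494.70072054,316.96109049,203.28554245,[0.46334374,0.00445304,1.09766477],[-0.69779348,0.71487055,-0.03336117,0.03051868])}
def proj(n,P):
    f,cx,cy,t,q=CAM[n]; p=R.from_quat(q).inv().apply(np.atleast_2d(P)-t)
    return np.c_[f*p[:,0]/p[:,2]+cx,f*p[:,1]/p[:,2]+cy]
def tri(s,t):
    r=least_squares(lambda P:np.r_[proj("side",P)[0]-s,proj("top",P)[0]-t],[.5,0,.1]); return r.x,np.abs(r.fun).max()
def up(u,f,o): return (np.array(u)+.5)/f-.5+np.array(o)
a=np.linspace(0,2*np.pi,40)
def hull(n,P,r,h):  # area centroid of the seen outline of an upright cylinder, top centre P
    c=np.c_[r*np.cos(a),r*np.sin(a),0*a]+P
    m=cv2.moments(cv2.convexHull(proj(n,np.r_[c,c-[0,0,h]]).astype(np.float32)*1))
    return np.array([m["m10"]/m["m00"],m["m01"]/m["m00"]])
def cap(s,t,r=.0235,h=.023):
    q=least_squares(lambda P:np.r_[hull("side",P,r,h)-s,hull("top",P,r,h)-t],[.5,-.1,.1]); return q.x,np.abs(q.fun).max()
E
python3 - <<'E'
from h import *
S=cv2.imread("pics/side0.png").astype(int);T=cv2.imread("pics/top0.png").astype(int)
def cen(I,box,f):
    x0,x1,y0,y1=box; m=f(I[y0:y1,x0:x1]).astype(np.uint8)
    n,l,st,c=cv2.connectedComponentsWithStats(m); k=1+np.argmax(st[1:,4]); return c[k]+[x0,y0],st[k,2:5]
red=lambda p:(p[...,2]>150)&(p[...,1]<80)&(p[...,0]<90)
grn=lambda p:(p[...,1]>120)&(p[...,2]<110)&(p[...,0]<130)
blk=lambda p:p.max(-1)<85
B={"red":((350,390,140,195),(355,395,130,170),red),"green":((330,370,210,260),(340,380,235,270),grn),"black":((385,420,228,252),(405,440,243,275),blk)}
for n,(s,t,f) in B.items():
    cs,ss=cen(S,s,f);ct,s2=cen(T,t,f); P,e=cap(cs,ct); print(n,cs.round(1),ss,ct.round(1),s2,P.round(4),"err",e.round(2))
print("mill",tri(up((515,142),4.5,(310,140)),up((525,162),4,(310,125))))
for n,s,t in [("red",((597,283),(679,277)),((616,338),(692,320))),("green",((446,297),(527,291)),((470,373),(546,354))),("black",((293,309),(372,303)),((325,407),(401,389)))]:
    Q=[tri(up(s[i],6,(190,165)),up(t[i],5,(160,155))) for i in (0,1)]
    print(n,Q[0][0].round(4),Q[1][0].round(4),[round(q[1],2) for q in Q],"w",np.linalg.norm(Q[0][0]-Q[1][0]).round(4))
E
```

```text
red [371.9 158. ] [ 18  16 225] [375.8 144.8] [ 24  24 456] [ 0.6723 -0.1249  0.104 ] err 0.08
green [349.7 229.6] [ 20  19 278] [357.8 251.9] [ 23  23 421] [ 0.4542 -0.081   0.1061] err 0.39
black [403.9 240.6] [ 20  20 321] [418.6 256.8] [ 26  22 431] [ 0.4404 -0.2038  0.1058] err 0.87
mill (array([ 0.62254894, -0.25082732,  0.1200464 ]), np.float64(0.4140366240322919))
red [0.5205 0.0731 0.0366] [0.5276 0.0398 0.0359] [np.float64(0.09), np.float64(0.39)] w 0.034
green [0.5071 0.1358 0.036 ] [0.5145 0.103  0.0344] [np.float64(0.22), np.float64(0.36)] w 0.0337
black [0.494  0.1981 0.0366] [0.5009 0.1657 0.0359] [np.float64(0.11), np.float64(0.04)] w 0.0331
```

```bash
cat >> h.py <<'E'
yaw=0.209; xh=np.array([np.cos(yaw),np.sin(yaw),0]); yh=np.array([-np.sin(yaw),np.cos(yaw),0]); Z=np.array([0,0,1.])
O=np.array([.5506,.1676,0])
def rk(x,y,z): return O+(x*xh+y*yh)/1000+Z*z/1000
def tool(tilt=10.,dyaw=0.):
    s,c=np.sin(np.radians(tilt)),np.cos(np.radians(tilt)); z=s*xh-c*Z
    return R.from_euler("z",dyaw,degrees=True)*R.from_matrix(np.c_[yh,np.cross(z,yh),z])
def go(P,Rt=None,note=""):
    from plant import ctrl
    s=ctrl.get_state(); R0=R.from_quat(s["tcp_rot"]); Rt=Rt or R0
    d=R0.inv().apply(np.array(P)-s["eef_pos"]); r=(R0.inv()*Rt).as_rotvec()
    print(note,"d",d.round(4),"rot",r.round(3),"world d",(np.array(P)-s["eef_pos"]).round(4),"t",round(s["time"],2))
E
python3 - <<'E'
from h import *
tb=up((441,531),4,(310,125))
print("black at z.106 from top disc",least_squares(lambda p:(hull("top",[p[0],p[1],.106],.0235,.0)-tb),[.44,-.2]).x)
S=cv2.imread("pics/side0.png");T=cv2.imread("pics/top0.png"); out=[]
for n,I,(x0,y0) in (("side",S,(190,120)),("top",T,(160,135))):
    k=5; I=cv2.resize(I[y0:y0+120,x0:x0+150],None,fx=k,fy=k,interpolation=cv2.INTER_CUBIC)
    def line(P,c): cv2.polylines(I,[(((proj(n,np.array(P))-[x0,y0]+.5)*k-.5)*8).astype(int)],False,c,1,cv2.LINE_AA,3)
    d=lambda x:30+.176*x
    for y in (57,-7,-71): line([rk(-49,y,d(-49)+10),rk(60,y,d(60)+10)],(255,0,0))
    line([rk(-49,133,39),rk(-49,-133,39)],(0,255,255))
    line([rk(-67.5,141,36),rk(-67.5,-141,36)],(255,0,255))
    for y in (133,-133,141,-141): line([rk(-67.5,y,d(-67.5)+18),rk(67.5,y,d(67.5)+18)],(0,160,0))
    out.append(I)
cv2.imwrite("pics/ov.png",cv2.resize(np.hstack(out),(800,320),interpolation=cv2.INTER_AREA)) if 0 else cv2.imwrite("pics/ov.png",np.vstack([o[60:360] if i==1 else o[210:510] for i,o in enumerate(out)]))
go([.5,.3,.26],tool(0),"via"); go([.4542,-.081,.26],tool(0),"green")
E
```

```text
black at z.106 from top disc [ 0.43998903 -0.20317997]
via d [-0.3826 -0.2344 -0.0296] rot [-2.000e-03  1.000e-03  1.047e+00] world d [ 0.2913 -0.3413  0.0299] t 0.1
green d [-0.4571 -0.6108 -0.0288] rot [-2.000e-03  1.000e-03  1.047e+00] world d [ 0.2455 -0.7223  0.0299] t 0.1
```

View pics/ov.png

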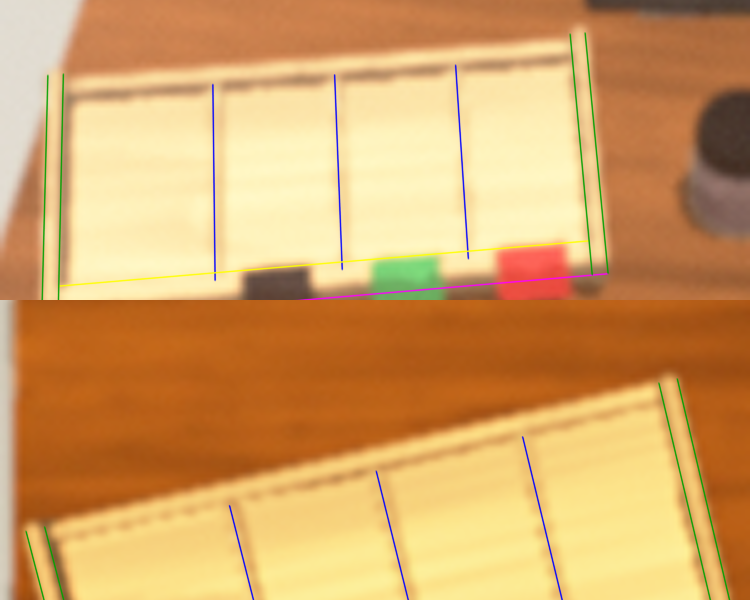

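The overlay shows the fitted rack about 1 px (about 2 mm) too far left. The dividers sit at 220/345/462 against drawn 213/337/459, so I shift the origin by that. Next is the green jar.

The rows are not in the units I measure in: shifts go in units of 25 mm and turns go in units of 0.05 rad. I convert before sending: -0.611 m is -24.44, -0.457 m is -18.28, 1.047 rad is 20.94.

```bash
sed -i 's/^O=.*/O=np.array([.5515,.1659,0])/' h.py
```

>>> pendant --motion '[-15.32, -9.36, -1.2, 0, 0, 20.94, 1, -15.32, -9.36, -1.2, 0, 0, 20.94, 1, -15.32, -9.36, -1.2, 0, 0, 20.94, 1, -15.32, -9.36, -1.2, 0, 0, 20.94, 1, -18.28, -24.44, -1.2, 0, 0, 20.94, 1, -18.28, -24.44, -1.2, 0, 0, 20.94, 1, -18.28, -24.44, -1.2, 0, 0, 20.94, 1, -18.28, -24.44, -1.2, 0, 0, 20.94, 1, -18.28, -24.44, -1.2, 0, 0, 20.94, 1, -18.28, -24.44, -1.2, 0, 0, 20.94, 1]' --grip_force 40

```text
time: 1.35
eef_pos: [0.4286, 0.08, 0.2571]
tcp_rot: [0.629, 0.777, 0.0, 0.0]
contact_force: [1.0, -1.0, 0.7]
opening: 1.0
finger_force: 0.0
```

```bash
python3 -c "
from h import *
go([.4542,-.081,.2],tool(0)); go([.4542,-.081,.078],tool(0))"
```

```text
 d [-0.1628 -0.0084  0.0571] rot [0. 0. 0.] world d [ 0.0256 -0.161  -0.0571] t 1.35
 d [-0.1628 -0.0085  0.1791] rot [0. 0. 0.] world d [ 0.0256 -0.161  -0.1791] t 1.35
```

In the tool's units: -0.163 m is -6.52, 0.09 m is 3.6.

>>> pendant --motion '[-6.52, -0.34, 1.2, 0, 0, 0, 1, -6.52, -0.34, 2, 0, 0, 0, 1, -6.52, -0.34, 3.6, 0, 0, 0, 1, -6.52, -0.34, 3.6, 0, 0, 0, 1, -6.52, -0.34, 3.6, 0, 0, 0, 1]'

```text
time: 1.98
eef_pos: [0.4542, -0.0791, 0.167]
tcp_rot: [0.63, 0.777, 0.0, -0.001]
contact_force: [-0.5, -0.3, 0.3]
opening: 1.0
finger_force: 0.0
```

```bash
python3 -c "
from h import *
go([.4542,-.081,.078],tool(0))
from plant import ctrl
cv2.imwrite('pics/g1.png',cv2.resize(ctrl.read_camera('side')['pixels'][120:270,260:420,::-1],None,fx=4,fy=4,interpolation=cv2.INTER_CUBIC))"
```

```text
 d [-0.002  -0.0003  0.089 ] rot [-0.001 -0.001 -0.001] world d [-0.     -0.0019 -0.089 ] t 1.98
```

View pics/g1.png

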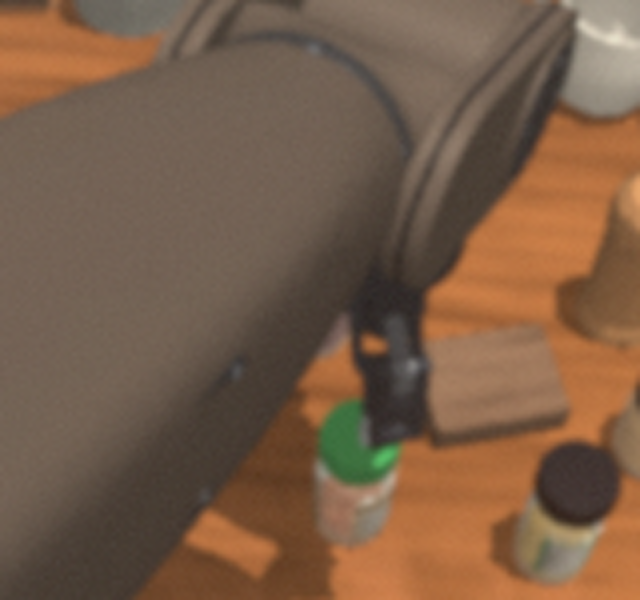

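The green cap is at crop (358,445) with the near finger above and in front of it, so it lines up. I go down, grip and lift.

>>> pendant --motion '[-0.08, 0, 1.8, 0, 0, 0, 1, -0.08, 0, 3, 0, 0, 0, 1, -0.08, 0, 3.6, 0, 0, 0, 1, -0.08, 0, 3.6, 0, 0, 0, 1, -0.08, 0, 3.6, 0, 0, 0, 0.3, -0.08, 0, 3.6, 0, 0, 0, 0.3, -0.08, 0, 3.6, 0, 0, 0, 0.3, -0.08, 0, 3.6, 0, 0, 0, 0.3, -0.08, 0, 3.6, 0, 0, 0, 0.3]' --grip_force 40

```text
time: 3.15
eef_pos: [0.4557, -0.0819, 0.0788]
tcp_rot: [0.629, 0.777, 0.0, 0.001]
contact_force: [-1.4, -0.8, 5.7]
opening: 0.53
finger_force: 40.3
```

>>> pendant --motion '[0, 0, 0, 0, 0, 0, 0.2, 0, 0, 0, 0, 0, 0, 0.2, 0, 0, -0.8, 0, 0, 0, 0.2, 0, 0, -2.8, 0, 0, 0, 0.2, 0, 0, -5.2, 0, 0, 0, 0.2, 0, 0, -7.2, 0, 0, 0, 0.2, 0, 0, -7.2, 0, 0, 0, 0.2]'

```text
time: 4.03
eef_pos: [0.4572, -0.0822, 0.2627]
tcp_rot: [0.629, 0.777, 0.002, 0.005]
contact_force: [1.1, -0.1, -1.5]
opening: 0.53
finger_force: 41.6
```

```bash
python3 -c "
from h import *
ax=tool(10).apply([0,0,-1])
go(rk(-20,-39,26.5)+.078*ax+Z*.18,tool(10),'above'); go(rk(-20,-39,26.5)+.078*ax+Z*.02,tool(10),'low')"
```

```text
above d [ 0.1841  0.1103 -0.0208] rot [-0.165  0.006  0.   ] world d [0.0696 0.203  0.0206] t 4.03
low d [0.185  0.1089 0.1392] rot [-0.165  0.006  0.   ] world d [ 0.0696  0.203  -0.1394] t 4.03
```

In the tool's units: 0.185 m is 7.4, 0.184 m is 7.36, -0.165 rad is -3.3.

>>> pendant --motion '[2, 1.2, 0, -1, 0, 0, 0.2, 4, 2.4, 0, -2, 0, 0, 0.2, 6, 3.6, 0, -3.3, 0, 0, 0.2, 7.36, 4.4, 0, -3.3, 0.12, 0, 0.2, 7.36, 4.4, 1.2, -3.3, 0.12, 0, 0.2, 7.4, 4.4, 3.2, -3.3, 0.12, 0, 0.2, 7.4, 4.36, 4.8, -3.3, 0.12, 0, 0.2, 7.4, 4.36, 4.8, -3.3, 0.12, 0, 0.2, 7.4, 4.36, 4.8, -3.3, 0.12, 0, 0.2]'

```text
time: 5.15
eef_pos: [0.5237, 0.1222, 0.1381]
tcp_rot: [0.627, 0.774, 0.066, 0.05]
contact_force: [0.6, 0.1, -0.5]
opening: 0.53
finger_force: 41.6
```

```bash
python3 -c "
from h import *
ax=tool(10).apply([0,0,-1])
go(rk(-20,-39,26.5)+.078*ax,tool(10),'deck')
from plant import ctrl
cv2.imwrite('pics/g2.png',cv2.resize(ctrl.read_camera('side')['pixels'][120:250,180:340,::-1],None,fx=4,fy=4,interpolation=cv2.INTER_CUBIC))"
```

```text
deck d [-0.0023 -0.0031  0.0347] rot [-0.008 -0.006 -0.001] world d [ 0.0031 -0.0014 -0.0348] t 5.15
```

View pics/g2.png

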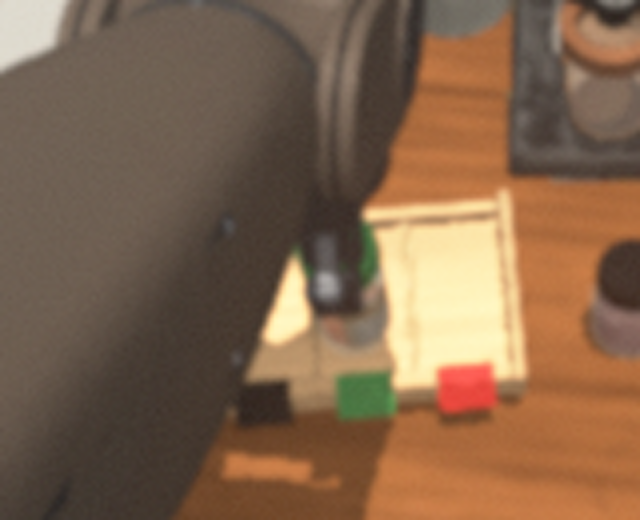

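The green jar hangs over the green-clip lane, with its foot at crop (350,335) behind the clip at (367,395). I lower it gently.

>>> pendant --motion '[-0.08, -0.12, 0.4, -0.16, -0.12, 0, 0.2, -0.08, -0.12, 0.8, -0.16, -0.12, 0, 0.2, -0.08, -0.12, 1.12, -0.16, -0.12, 0, 0.2, -0.08, -0.12, 1.12, -0.16, -0.12, 0, 0.2]'

```text
time: 5.7
eef_pos: [0.5248, 0.1208, 0.1082]
tcp_rot: [0.627, 0.774, 0.067, 0.054]
contact_force: [1.1, 0.1, -1.2]
opening: 0.531
finger_force: 41.6
```

>>> pendant --motion '[0, 0, 0.08, 0, 0, 0, 0.2, 0, 0, 0.16, 0, 0, 0, 0.2, 0, 0, 0.16, 0, 0, 0, 0.2]'

```text
time: 6.08
eef_pos: [0.5257, 0.121, 0.1051]
tcp_rot: [0.627, 0.774, 0.067, 0.054]
contact_force: [0.3, -0.2, -1.8]
opening: 0.529
finger_force: 41.6
```

>>> pendant --motion '[0, 0, 0.06, 0, 0, 0, 0.2, 0, 0, 0.12, 0, 0, 0, 0.2, 0, 0, 0.12, 0, 0, 0, 0.2]'

```text
time: 6.45
eef_pos: [0.5265, 0.121, 0.1038]
tcp_rot: [0.627, 0.774, 0.067, 0.054]
contact_force: [-5.1, -1.9, 5.9]
opening: 0.529
finger_force: 42.7
```

```bash
python3 -c "
from h import *
ax=tool(10).apply([0,0,-1])
go(rk(-28,-39,25)+.078*ax,tool(10),'deck')"
```

```text
deck d [-0.0003 -0.008   0.0006] rot [-0.002  0.     0.   ] world d [-0.0075 -0.0019 -0.0019] t 6.45
```

In the tool's units: -0.006 m is -0.24, -0.004 m is -0.16.

>>> pendant --motion '[0, -0.08, 0, 0, 0, 0, 0.2, 0, -0.16, 0, 0, 0, 0, 0.2, 0, -0.24, 0, 0, 0, 0, 0.2, 0, -0.24, 0, 0, 0, 0, 0.2]'

```text
time: 6.95
eef_pos: [0.524, 0.1202, 0.1034]
tcp_rot: [0.627, 0.773, 0.071, 0.058]
contact_force: [6.4, 1.5, 0.7]
opening: 0.531
finger_force: 41.3
```

>>> pendant --motion '[0, -0.06, 0, 0, 0, 0, 0.2, 0, -0.12, 0, 0, 0, 0, 0.2, 0, -0.12, 0, 0, 0, 0, 0.2]'

```text
time: 7.32
eef_pos: [0.5229, 0.1197, 0.1034]
tcp_rot: [0.628, 0.773, 0.073, 0.06]
contact_force: [10.5, 4.3, -1.8]
opening: 0.527
finger_force: 41.6
```

```bash
python3 -c "
from h import *
ax=tool(10).apply([0,0,-1])
go(rk(-28,-39,25)+.078*ax,tool(10),'deck')"
```

```text
deck d [ 0.0002 -0.0042  0.0008] rot [ 0.014  0.002 -0.002] world d [-0.004  -0.0006 -0.0016] t 7.33
```

In the tool's units: 0.002 m is 0.08, 0.003 m is 0.12.

>>> pendant --motion '[0, 0.12, 0.04, 0, 0, 0, 0.2, 0, 0.12, 0.08, 0, 0, 0, 0.2, 0, 0.12, 0.08, 0, 0, 0, 0.2]'

```text
time: 7.7
eef_pos: [0.5241, 0.1201, 0.1031]
tcp_rot: [0.627, 0.774, 0.07, 0.057]
contact_force: [-1.9, 0.2, 13.5]
opening: 0.53
finger_force: 43.8
```

>>> pendant --motion '[0, 0, 0, 0, 0, 0, 1, 0, 0, 0, 0, 0, 0, 1, 0, 0, 0, 0, 0, 0, 1, 0, 0, 0, 0, 0, 0, 1, 0, 0, -1.2, 0, 0, 0, 1, 0, 0, -2.8, 0, 0, 0, 1, 0, 0, -5.2, 0, 0, 0, 1, 0, 0, -5.2, 0, 0, 0, 1]'

```text
time: 8.7
eef_pos: [0.5017, 0.1154, 0.2337]
tcp_rot: [0.627, 0.774, 0.071, 0.059]
contact_force: [1.1, -0.0, 0.6]
opening: 1.004
finger_force: 0.0
```

```bash
python3 -c "
from h import *
go([.44,-.2035,.25],tool(0),'black hi');go([.44,-.2035,.168],tool(0),'black')"
```

```text
black hi d [-0.2992 -0.1214 -0.0386] rot [ 0.184  0.002 -0.   ] world d [-0.0617 -0.3189  0.0163] t 8.7
black d [-0.299  -0.1364  0.042 ] rot [ 0.184  0.002 -0.   ] world d [-0.0617 -0.3189 -0.0657] t 8.7
```

>>> pendant --motion '[-2.4, -0.96, -0.8, 0.8, 0, 0, 1, -4.8, -1.92, -1.2, 1.8, 0, 0, 1, -7.2, -2.88, -1.52, 2.8, 0, 0, 1, -9.6, -3.84, -1.52, 3.68, 0, 0, 1, -11.96, -4.84, -1.52, 3.68, 0.04, 0, 1, -11.96, -5.44, 0.8, 3.68, 0.04, 0, 1, -11.96, -5.44, 1.68, 3.68, 0.04, 0, 1, -11.96, -5.44, 1.68, 3.68, 0.04, 0, 1]'

```text
time: 9.7
eef_pos: [0.4349, -0.2025, 0.1592]
tcp_rot: [0.63, 0.777, -0.004, -0.008]
contact_force: [-0.4, -0.3, -0.7]
opening: 0.998
finger_force: 0.0
```

```bash
python3 -c "
from h import *
go([.44,-.2035,.077],tool(0))
from plant import ctrl
a=ctrl.read_camera('side')['pixels'][110:260,190:350,::-1];b=ctrl.read_camera('top')['pixels'][130:280,160:320,::-1]
cv2.imwrite('pics/g3.png',cv2.resize(np.hstack([a,b]),None,fx=2.5,fy=2.5,interpolation=cv2.INTER_CUBIC))"
```

```text
 d [-0.0026  0.006   0.082 ] rot [-0.016 -0.007 -0.001] world d [ 0.0051 -0.001  -0.0822] t 9.7
```

View pics/g3.png

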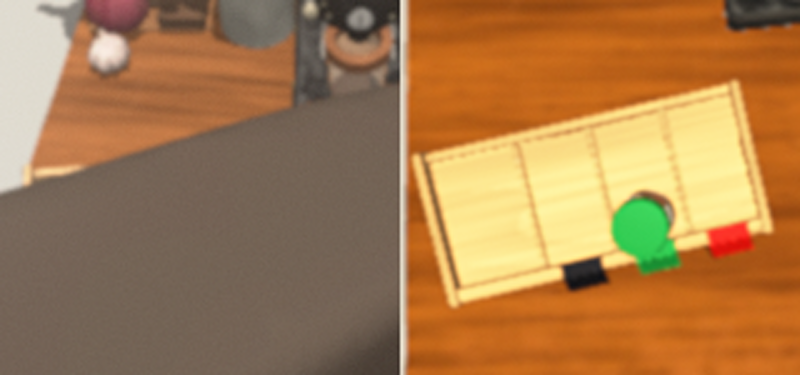

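In the top view the green jar stands in the green lane, its cap at (641,227) in the crop. I check its exact place numerically while I grip the black jar.

```bash
python3 - <<'E'
from h import *
from plant import ctrl
I=ctrl.read_camera('top')['pixels'].astype(int)[200:235,235:275]
m=(I[...,1]>120)&(I[...,0]<110); ys,xs=np.nonzero(m); c=np.array([xs.mean()+235,ys.mean()+200]); print(c)
ax=tool(10).apply([0,0,-1])
for x in (-20,-24,-28):
    p=rk(x,-39,30+.176*x); q=np.c_[np.cos(a),np.sin(a),0*a]*.0235
    h=tool(10).apply(q)+p
    M=cv2.moments(cv2.convexHull(proj("top",np.r_[h+.107*ax,h+.084*ax]).astype(np.float32)));print(x,M["m10"]/M["m00"],M["m01"]/M["m00"])
go([.44,-.2035,.077],tool(0))
E
```

```text
[257.31376518 222.25506073]
-20 256.1413084516328 218.9940074965617
-24 256.632267478495 220.98226680701592
-28 257.1231661222163 222.96921379676834
 d [-0.0004  0.0033  0.0866] rot [-0.01  -0.001  0.   ] world d [ 0.0025  0.0002 -0.0866] t 9.85
```

>>> pendant --motion '[-0.08, 0.16, 0.8, -0.32, -0.14, 0, 1, -0.08, 0.16, 2, -0.32, -0.14, 0, 1, -0.08, 0.16, 2.8, -0.32, -0.14, 0, 1, -0.08, 0.16, 3.28, -0.32, -0.14, 0, 1, -0.08, 0.16, 3.28, -0.32, -0.14, 0, 1]'

```text
time: 10.48
eef_pos: [0.4405, -0.2045, 0.0807]
tcp_rot: [0.629, 0.777, 0.0, 0.004]
contact_force: [-0.4, -0.6, -0.3]
opening: 1.005
finger_force: 0.0
```

```bash
python3 -c "
from h import *
go([.44,-.2035,.077],tool(0))"
```

```text
 d [ 0.0011 -0.0003  0.0037] rot [0.005 0.005 0.   ] world d [-0.0005  0.001  -0.0037] t 10.47
```

The green jar sits about 1 mm from home. I grip the black one.

>>> pendant --motion '[0, 0, 0.08, 0, 0, 0, 0.3, 0, 0, 0.08, 0, 0, 0, 0.3, 0, 0, 0.08, 0, 0, 0, 0.3, 0, 0, 0.08, 0, 0, 0, 0.3, 0, 0, 0.08, 0, 0, 0, 0.3, 0, 0, 0.08, 0, 0, 0, 0.3, 0, 0, -0.8, 0, 0, 0, 0.3, 0, 0, -2.8, 0, 0, 0, 0.3, 0, 0, -5.2, 0, 0, 0, 0.3, 0, 0, -7.2, 0, 0, 0, 0.3]'

```text
time: 11.72
eef_pos: [0.4391, -0.2037, 0.262]
tcp_rot: [0.63, 0.777, 0.001, 0.004]
contact_force: [0.7, -0.4, -2.5]
opening: 0.529
finger_force: 41.3
```

>>> pendant --motion '[0, 0, 0, 0, 0, 0, 0.3, 0, 0, 0, 0, 0, 0, 0.3]'

```text
time: 11.98
eef_pos: [0.4386, -0.2034, 0.2589]
tcp_rot: [0.63, 0.777, 0.0, 0.002]
contact_force: [0.1, 0.2, -2.4]
opening: 0.527
finger_force: 41.3
```

```bash
python3 -c "
from h import *
ax=tool(10).apply([0,0,-1])
go(rk(-20,25,26.5)+.078*ax+Z*.16,tool(10),'above'); go(rk(-20,25,26.5)+.078*ax+Z*.04,tool(10),'low')"
```

```text
above d [ 0.3629  0.1535 -0.005 ] rot [-0.171  0.003 -0.   ] world d [0.0749 0.3868 0.0044] t 11.97
low d [0.3633 0.153  0.115 ] rot [-0.171  0.003 -0.   ] world d [ 0.0749  0.3868 -0.1156] t 11.97
```

>>> pendant --motion '[2, 0.84, 0, -0.8, 0, 0, 0.3, 4, 1.68, 0, -1.6, 0, 0, 0.3, 6.2, 2.6, 0, -2.4, 0, 0, 0.3, 8.4, 3.52, 0, -3.2, 0, 0, 0.3, 10.6, 4.48, 0, -3.42, 0, 0, 0.3, 12.8, 5.4, 0, -3.42, 0, 0, 0.3, 14.52, 6.12, 0, -3.42, 0.06, 0, 0.3, 14.52, 6.12, 2, -3.42, 0.06, 0, 0.3, 14.52, 6.12, 4, -3.42, 0.06, 0, 0.3, 14.52, 6.12, 4, -3.42, 0.06, 0, 0.3]'

```text
time: 13.22
eef_pos: [0.5087, 0.1819, 0.1513]
tcp_rot: [0.627, 0.775, 0.062, 0.05]
contact_force: [-1.1, 0.1, -0.9]
opening: 0.531
finger_force: 41.5
```

>>> pendant --motion '[0, 0, 0.04, 0, 0, 0, 0.3, 0, 0, 0.04, 0, 0, 0, 0.3]'

```text
time: 13.48
eef_pos: [0.516, 0.1826, 0.161]
tcp_rot: [0.627, 0.774, 0.069, 0.058]
contact_force: [0.7, -0.1, -1.3]
opening: 0.527
finger_force: 41.5
```

```bash
python3 -c "
from h import *
ax=tool(10).apply([0,0,-1])
go(rk(-20,25,26.5)+.078*ax,tool(10),'deck')"
```

```text
deck d [ 0.0014 -0.0126  0.0563] rot [ 0.006  0.002 -0.   ] world d [-0.0025  0.0008 -0.0577] t 13.47
```

In the tool's units: 0.05 m is 2, 0.04 m is 1.6.

>>> pendant --motion '[0.04, -0.48, 0.8, 0, 0, 0, 0.3, 0.04, -0.48, 1.6, 0, 0, 0, 0.3, 0.04, -0.48, 2, 0, 0, 0, 0.3, 0.04, -0.48, 2, 0, 0, 0, 0.3]'

```text
time: 13.98
eef_pos: [0.5117, 0.1827, 0.1077]
tcp_rot: [0.627, 0.774, 0.068, 0.056]
contact_force: [-0.2, -0.8, -1.5]
opening: 0.534
finger_force: 41.5
```

>>> pendant --motion '[0, 0, 0.08, 0, 0, 0, 0.3, 0, 0, 0.16, 0, 0, 0, 0.3, 0, 0, 0.16, 0, 0, 0, 0.3]'

```text
time: 14.35
eef_pos: [0.5127, 0.1831, 0.1043]
tcp_rot: [0.627, 0.774, 0.068, 0.057]
contact_force: [-0.9, 0.8, 3.7]
opening: 0.533
finger_force: 41.8
```

>>> pendant --motion '[0, 0, 0.06, 0, 0, 0, 0.3, 0, 0, 0.12, 0, 0, 0, 0.3, 0, 0, 0.12, 0, 0, 0, 0.3]'

```text
time: 14.72
eef_pos: [0.5131, 0.1833, 0.1043]
tcp_rot: [0.627, 0.774, 0.068, 0.056]
contact_force: [-11.7, -1.9, 20.5]
opening: 0.531
finger_force: 44.0
```

```bash
python3 -c "
from h import *
ax=tool(10).apply([0,0,-1])
go(rk(-28,25,25)+.078*ax,tool(10),'deck')"
```

```text
deck d [ 0.     -0.0079  0.0011] rot [0.001 0.002 0.001] world d [-0.0074 -0.0016 -0.0025] t 14.72
```

>>> pendant --motion '[0, 0, -0.1, 0, 0, 0, 0.3, 0, -0.08, -0.1, 0, 0, 0, 0.3, 0, -0.16, -0.1, 0, 0, 0, 0.3, 0, -0.24, -0.1, 0, 0, 0, 0.3, 0, -0.24, -0.1, 0, 0, 0, 0.3]'

```text
time: 15.35
eef_pos: [0.509, 0.1821, 0.1035]
tcp_rot: [0.627, 0.774, 0.071, 0.059]
contact_force: [4.7, 0.8, 3.6]
opening: 0.532
finger_force: 41.9
```

>>> pendant --motion '[0, -0.06, 0, 0, 0, 0, 0.3, 0, -0.12, 0, 0, 0, 0, 0.3, 0, -0.12, 0, 0, 0, 0, 0.3]'

```text
time: 15.72
eef_pos: [0.5082, 0.1817, 0.1036]
tcp_rot: [0.627, 0.773, 0.073, 0.061]
contact_force: [11.0, 2.1, 1.0]
opening: 0.534
finger_force: 41.5
```

```bash
python3 -c "
from h import *
ax=tool(10).apply([0,0,-1])
go(rk(-28,25,25)+.078*ax,tool(10),'deck')"
```

```text
deck d [ 0.0005 -0.0027  0.0013] rot [ 0.016  0.002 -0.001] world d [-0.0025  0.     -0.0017] t 15.72
```

Against the cleat (11 N, no further travel). I relax, press lightly and release.

>>> pendant --motion '[0, 0.12, 0.04, 0, 0, 0, 0.3, 0, 0.12, 0.06, 0, 0, 0, 0.3, 0, 0.12, 0.06, 0, 0, 0, 0.3]'

```text
time: 16.1
eef_pos: [0.5091, 0.1822, 0.1035]
tcp_rot: [0.627, 0.774, 0.07, 0.058]
contact_force: [-0.1, -0.8, 14.2]
opening: 0.529
finger_force: 43.2
```

>>> pendant --motion '[0, 0, 0, 0, 0, 0, 1, 0, 0, 0, 0, 0, 0, 1, 0, 0, 0, 0, 0, 0, 1, 0, 0, 0, 0, 0, 0, 1, 0, 0, -1.2, 0, 0, 0, 1, 0, 0, -2.8, 0, 0, 0, 1, 0, 0, -5.2, 0, 0, 0, 1, 0, 0, -6, 0, 0, 0, 1, 0, 0, -6, 0, 0, 0, 1]'

```text
time: 17.23
eef_pos: [0.4815, 0.1768, 0.25]
tcp_rot: [0.627, 0.774, 0.069, 0.058]
contact_force: [-0.5, -0.2, -0.2]
opening: 0.999
finger_force: 0.0
```

```bash
python3 -c "
from h import *
go([.6723,-.1249,.27],tool(0),'red hi');go([.6723,-.1249,.168],tool(0),'red')
from plant import ctrl
P=[.6723,-.1249,.105]
print(proj('side',[P,[.6723,-.1249,.16]]),proj('top',P))"
```

```text
red hi d [-0.3347  0.1254  0.0033] rot [0.18  0.002 0.   ] world d [ 0.1908 -0.3017  0.02  ] t 17.23
red d [-0.3345  0.1071  0.1037] rot [0.18  0.002 0.   ] world d [ 0.1908 -0.3017 -0.082 ] t 17.23
[[372.30310546 154.99859107]
 [374.87894506 140.70469127]] [[376.50122232 143.65688751]]
```

In the tool's units: -0.3347 m is -13.388, -0.32 m is -12.8, 0.18 rad is 3.6.

>>> pendant --motion '[-2.4, -0.4, -0.4, 0.8, 0, 0, 1, -4.8, -0.8, -0.8, 1.6, 0, 0, 1, -7.2, -1.2, -0.8, 2.4, 0, 0, 1, -9.6, -1.6, -0.8, 3.2, 0, 0, 1, -11.84, -1.6, -0.8, 3.6, 0, 0, 1, -12.4, 0.8, -0.4, 3.6, 0.04, 0, 1, -12.8, 2.8, 0, 3.6, 0.04, 0, 1, -13.388, 4.8, 0.2, 3.6, 0.04, 0, 1, -13.388, 4.8, 0.8, 3.6, 0.04, 0, 1, -13.388, 4.8, 0.8, 3.6, 0.04, 0, 1]'

```text
time: 18.48
eef_pos: [0.6672, -0.1249, 0.2447]
tcp_rot: [0.629, 0.777, -0.003, -0.005]
contact_force: [-0.2, -0.2, -0.7]
opening: 0.998
finger_force: 0.0
```

```bash
python3 -c "
from h import *
go([.6723,-.1249,.168],tool(0));go([.6723,-.1249,.077],tool(0))
from plant import ctrl
a=ctrl.read_camera('side')['pixels'][:,160:480,::-1];b=ctrl.read_camera('top')['pixels'][:,160:480,::-1]
cv2.imwrite('pics/g4.png',cv2.resize(np.hstack([a,b]),None,fx=1.25,fy=1.25,interpolation=cv2.INTER_CUBIC))"
```

```text
 d [-0.0014  0.0059  0.0766] rot [-0.012 -0.004  0.   ] world d [ 0.0051  0.     -0.0767] t 18.48
 d [-0.0018  0.007   0.1676] rot [-0.012 -0.004  0.   ] world d [ 0.0051  0.     -0.1677] t 18.48
```

View pics/g4.png

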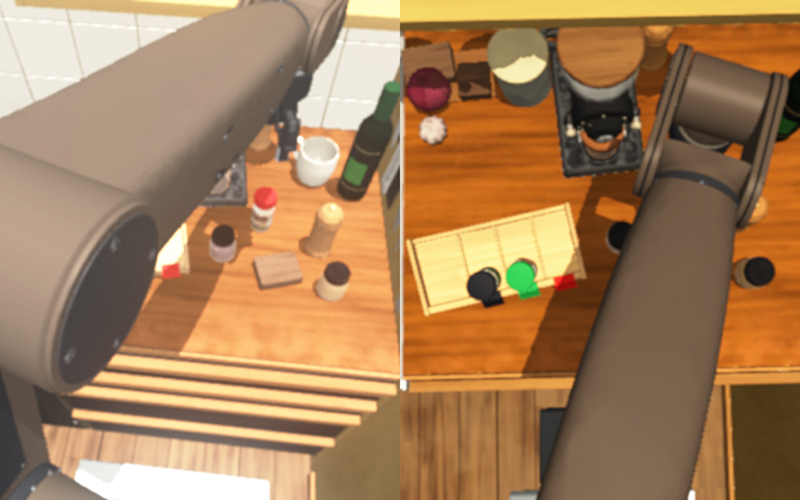

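The wrist in the top view (crop 640–785) overlaps the coffee machine's flank. I'll lean the hand 10° sideways about the closing axis, away from the machine. The pads still lie flat on the cap.

```bash
cat >> h.py <<'E'
LEAN=R.from_rotvec([0,np.radians(10),0])
E
python3 -c "
from h import *
Rt=tool(0)*LEAN
for z in (.168,.0777): go(np.array([.6723,-.1249,z])+.0033*yh,Rt)"
```

```text
d [0.0025 0.0052 0.0802] rot [-0.007  0.173 -0.001] world d [ 0.004   0.0036 -0.0802] t 18.57
 d [0.0024 0.0058 0.1705] rot [-0.007  0.173 -0.001] world d [ 0.004   0.0036 -0.1705] t 18.57
```

The rows are not in the units I measure in: shifts go in units of 25 mm and turns go in units of 0.05 rad. I convert before sending: 0.11 m is 4.4, 0.085 m is 3.4, 0.173 rad is 3.46.

>>> pendant --motion '[0.08, 0.16, 0, -0.1, 1.8, 0, 1, 0.08, 0.16, 0, -0.1, 3.46, 0, 1, 0.08, 0.16, 1.2, -0.1, 3.46, 0, 1, 0.08, 0.16, 2.4, -0.1, 3.46, 0, 1, 0.08, 0.16, 3.4, -0.1, 3.46, 0, 1, 0.08, 0.16, 4.4, -0.1, 3.46, 0, 1, 0.08, 0.16, 4.4, -0.1, 3.46, 0, 1]'

```text
time: 19.45
eef_pos: [0.67, -0.1223, 0.138]
tcp_rot: [0.627, 0.774, 0.054, -0.069]
contact_force: [-0.1, 0.8, 0.4]
opening: 1.008
finger_force: 0.0
```

```bash
python3 -c "
from h import *
go(np.array([.6723,-.1249,.0777])+.0033*yh,tool(0)*LEAN)
from plant import ctrl
a=ctrl.read_camera('side')['pixels'][90:230,250:410,::-1];b=ctrl.read_camera('top')['pixels'][20:160,310:470,::-1]
cv2.imwrite('pics/g5.png',cv2.resize(np.hstack([a,b]),None,fx=2.5,fy=2.5,interpolation=cv2.INTER_CUBIC))"
```

```text
 d [-0.0102  0.0019  0.0594] rot [-0.003 -0.001 -0.001] world d [ 0.0016  0.0006 -0.0603] t 19.45
```

View pics/g5.png

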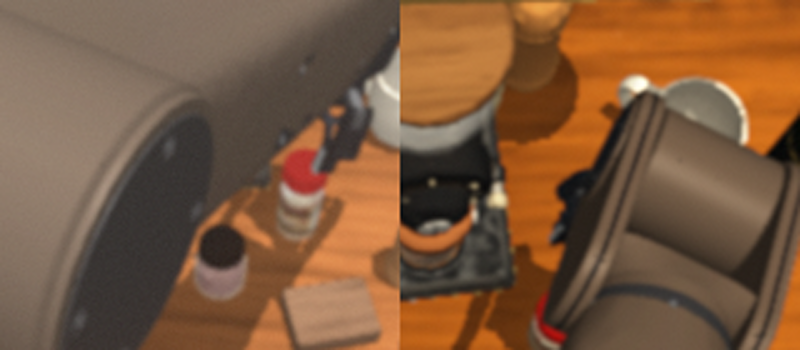

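The hand is clear of the machine (right edge at crop 510, hand from 555). The near finger stands at the front of the red cap, crop (305,170). I descend and grip.

In the tool's units: -0.004 m is -0.16, 0.059 m is 2.36.

>>> pendant --motion '[-0.16, 0.08, 0.8, 0, 0, 0, 1, -0.28, 0.08, 1.6, 0, 0, 0, 1, -0.4, 0.08, 2.28, 0, 0, 0, 1, -0.4, 0.08, 2.36, 0, 0, 0, 1, -0.4, 0.08, 2.36, 0, 0, 0, 1]'

```text
time: 20.18
eef_pos: [0.6742, -0.1221, 0.0796]
tcp_rot: [0.627, 0.774, 0.055, -0.067]
contact_force: [0.2, 0.4, 0.9]
opening: 1.002
finger_force: 0.0
```

>>> pendant --motion '[0, 0, 0, 0, 0, 0, 0.3, 0, 0, 0, 0, 0, 0, 0.3, 0, 0, 0, 0, 0, 0, 0.3, 0, 0, 0, 0, 0, 0, 0.3, 0, 0, 0, 0, 0, 0, 0.3, 0, 0, 0, 0, 0, 0, 0.3, 0.12, 0, -0.8, 0, 0, 0, 0.3, 0.4, 0, -2.4, 0, 0, 0, 0.3, 0.8, 0, -4.6, 0, 0, 0, 0.3, 1.08, 0, -6.2, 0, 0, 0, 0.3]'

```text
time: 21.42
eef_pos: [0.6747, -0.1223, 0.2408]
tcp_rot: [0.627, 0.774, 0.055, -0.065]
contact_force: [0.7, -0.1, -0.8]
opening: 0.533
finger_force: 41.1
```

```bash
python3 -c "
from h import *
go([.6723,-.1249,.24],tool(0)*LEAN); go([.52,-.05,.26],tool(5)*LEAN,'via')
Rt=tool(10)*LEAN;c=rk(-20,-103,26.5)+tool(10).apply([0.0033,0,-.078]); go(c+Z*.15,Rt,'above'); go(c+Z*.05,Rt)"
```

```text
 d [-0.0021 -0.0029  0.0004] rot [0.004 0.003 0.   ] world d [-0.0024 -0.0026 -0.0008] t 21.43
via d [ 0.1047 -0.1363 -0.002 ] rot [-0.082  0.003 -0.015] world d [-0.1547  0.0723  0.0192] t 21.43
above d [ 0.2069 -0.0943  0.0227] rot [-0.168  0.003 -0.03 ] world d [-0.1353  0.1837  0.0125] t 21.43
 d [ 0.1899 -0.0947  0.1212] rot [-0.168  0.003 -0.03 ] world d [-0.1353  0.1837 -0.0875] t 21.43
```

In the tool's units: 0.207 m is 8.28, 0.198 m is 7.92, -0.168 rad is -3.36.

>>> pendant --motion '[0.8, -2, -0.4, -0.6, 0, 0, 0.3, 1.6, -4, -0.2, -1.2, 0, 0, 0.3, 3.6, -5.44, -0.08, -1.8, 0.06, -0.3, 0.3, 6, -4.6, 0.4, -2.6, 0.06, -0.4, 0.3, 8.28, -3.76, 0.92, -3.36, 0.06, -0.6, 0.3, 8.28, -3.76, 0.92, -3.36, 0.06, -0.6, 0.3, 7.92, -3.76, 2.8, -3.36, 0.06, -0.6, 0.3, 7.6, -3.8, 4.84, -3.36, 0.06, -0.6, 0.3, 7.6, -3.8, 4.84, -3.36, 0.06, -0.6, 0.3]'

```text
time: 22.55
eef_pos: [0.5346, 0.0616, 0.1462]
tcp_rot: [0.62, 0.776, 0.119, -0.019]
contact_force: [-1.4, -0.1, -1.0]
opening: 0.53
finger_force: 41.5
```

>>> pendant --motion '[0, 0, 0, 0, 0, 0, 0.3, 0, 0, 0, 0, 0, 0, 0.3]'

```text
time: 22.8
eef_pos: [0.5402, 0.0609, 0.154]
tcp_rot: [0.619, 0.776, 0.123, -0.012]
contact_force: [-0.2, -0.1, -1.0]
opening: 0.53
finger_force: 41.5
```

```bash
python3 -c "
from h import *
Rt=tool(10)*LEAN;c=rk(-20,-103,26.5)+tool(10).apply([0.0033,0,-.078]); go(c+.008*tool(10).apply([0,0,-1]),Rt,'8 up');  go(c,Rt)"
```

```text
8 up d [-0.0066 -0.0096  0.0412] rot [0.002 0.001 0.   ] world d [-0.0022  0.0002 -0.0428] t 22.8
 d [-0.008  -0.0096  0.0491] rot [0.002 0.001 0.   ] world d [-0.0008  0.0005 -0.0506] t 22.8
```

In the tool's units: 0.041 m is 1.64, 0.03 m is 1.2.

>>> pendant --motion '[-0.12, -0.2, 0.6, 0, 0, 0, 0.3, -0.24, -0.4, 1.2, 0, 0, 0, 0.3, -0.28, -0.4, 1.64, 0, 0, 0, 0.3, -0.28, -0.4, 1.64, 0, 0, 0, 0.3]'

```text
time: 23.3
eef_pos: [0.5377, 0.0611, 0.1077]
tcp_rot: [0.619, 0.775, 0.123, -0.011]
contact_force: [7.5, 1.5, -4.8]
opening: 0.537
finger_force: 41.9
```

>>> pendant --motion '[-0.016, 0, 0.1, 0, 0, 0, 0.3, -0.032, 0, 0.2, 0, 0, 0, 0.3, -0.032, 0, 0.2, 0, 0, 0, 0.3]'

```text
time: 23.68
eef_pos: [0.5385, 0.0614, 0.1057]
tcp_rot: [0.619, 0.776, 0.123, -0.012]
contact_force: [0.8, -0.8, 11.1]
opening: 0.533
finger_force: 44.2
```

```bash
python3 -c "
from h import *
Rt=tool(10)*LEAN;c=rk(-20,-103,26.5)+tool(10).apply([0.0033,0,-.078]); go(c,Rt)"
```

```text
 d [-0.0005  0.0004  0.0024] rot [ 0.002 -0.001  0.   ] world d [ 0.0008  0.0001 -0.0024] t 23.68
```

In the tool's units: -0.006 m is -0.24, -0.004 m is -0.16.

>>> pendant --motion '[0, 0, -0.06, 0, 0, 0, 0.3, 0, -0.08, -0.06, 0, 0, 0, 0.3, 0, -0.16, -0.06, 0, 0, 0, 0.3, 0, -0.24, -0.06, 0, 0, 0, 0.3, 0, -0.24, -0.06, 0, 0, 0, 0.3]'

```text
time: 24.3
eef_pos: [0.5343, 0.0599, 0.1054]
tcp_rot: [0.62, 0.775, 0.125, -0.01]
contact_force: [9.8, 3.0, 1.1]
opening: 0.528
finger_force: 41.2
```

>>> pendant --motion '[0, -0.06, 0, 0, 0, 0, 0.3, 0, -0.12, 0, 0, 0, 0, 0.3, 0, -0.12, 0, 0, 0, 0, 0.3]'

```text
time: 24.68
eef_pos: [0.5327, 0.0593, 0.1058]
tcp_rot: [0.62, 0.775, 0.126, -0.008]
contact_force: [11.8, 4.3, 0.3]
opening: 0.53
finger_force: 41.4
```

>>> pendant --motion '[0, -0.04, 0, 0, 0, 0, 0.3, 0, -0.08, 0, 0, 0, 0, 0.3, 0, -0.08, 0, 0, 0, 0, 0.3]'

```text
time: 25.05
eef_pos: [0.5319, 0.0589, 0.1059]
tcp_rot: [0.62, 0.774, 0.127, -0.007]
contact_force: [14.1, 4.2, -0.4]
opening: 0.525
finger_force: 41.4
```

```bash
python3 -c "
from h import *
Rt=tool(10)*LEAN;c=rk(-28,-103,25)+tool(10).apply([0.0033,0,-.078]); go(c,Rt)"
```

```text
 d [ 0.0002 -0.001   0.0041] rot [ 0.015  0.003 -0.002] world d [-0.0004  0.0008 -0.0041] t 25.05
```

>>> pendant --motion '[0, 0.18, 0.04, 0, 0, 0, 0.3, -0.012, 0.18, 0.08, 0, 0, 0, 0.3, -0.012, 0.18, 0.08, 0, 0, 0, 0.3]'

```text
time: 25.42
eef_pos: [0.5336, 0.0598, 0.1058]
tcp_rot: [0.619, 0.776, 0.124, -0.012]
contact_force: [0.6, -0.1, 17.4]
opening: 0.528
finger_force: 43.2
```

>>> pendant --motion '[0, 0, 0, 0, 0, 0, 1, 0, 0, 0, 0, 0, 0, 1, 0, 0, 0, 0, 0, 0, 1, 0, 0, 0, 0, 0, 0, 1, 0, 0, -1.2, 0, 0, 0, 1, 0, 0, -2.8, 0, 0, 0, 1, 0, 0, -5.2, 0, 0, 0, 1, 0, 0, -5.6, 0, 0, 0, 1, 0, 0, -5.6, 0, 0, 0, 1]'

```text
time: 26.55
eef_pos: [0.5122, 0.031, 0.2375]
tcp_rot: [0.619, 0.776, 0.122, -0.014]
contact_force: [0.5, 0.1, -0.3]
opening: 1.0
finger_force: 0.0
```

```bash
python3 -c "
from h import *
go([.6225,-.2508,.30],tool(0),'mill hi');go([.6225,-.2508,.20],tool(0),'mill')"
```

```text
mill hi d [-0.2847  0.0595 -0.1044] rot [ 0.172 -0.175  0.015] world d [ 0.1103 -0.2818  0.0625] t 26.55
mill d [-0.3019  0.0423 -0.0074] rot [ 0.172 -0.175  0.015] world d [ 0.1103 -0.2818 -0.0375] t 26.55
```

```bash
cat >> h.py <<'E'
LEANM=R.from_rotvec([0,np.radians(-10),0])
E
python3 - <<'E'
from h import *
print(tri(up((514,144),4.5,(310,140)),up((525.5,161),4,(310,125))))
for p in ([.6225,-.2508],[.620,-.250],[.6225,-.248]):
    c=np.c_[.029*np.cos(a)+p[0],.029*np.sin(a)+p[1],0*a]
    s=(proj("side",c)-[310,140]+.5)*4.5; t=(proj("top",c)-[310,125]+.5)*4
    print(p,"side L,R,B",s[:,0].min(),s[:,0].max(),s[:,1].max(),"top L,B",t[:,0].min(),t[:,1].max())
print("bottle top",tri((473,73),(511,47)),"base",tri((443,152),(465,100)))
Rt=tool(0)*LEANM;P=np.array([.6225,-.2508,0])-.0033*yh
go(P+Z*.30,Rt,'hi');go(P+Z*.2,Rt,'lo')
E
```

```text
(array([ 0.62351579, -0.2515134 ,  0.11710316]), np.float64(0.19693578850097992))
[0.6225, -0.2508] side L,R,B 420.12148609621124 516.7943549392851 303.2348991849275 top L,B 421.02353032189126 249.62014357648502
[0.62, -0.25] side L,R,B 418.81604614086325 515.6057493726437 306.6727027174024 top L,B 419.78565272362994 254.09419396064504
[0.6225, -0.248] side L,R,B 415.4652161623744 512.1104128153885 302.7969183087836 top L,B 416.0339446505277 249.739218278272
bottle top (array([ 0.79698809, -0.33628958,  0.28196334]), np.float64(0.7740066417216553)) base (array([ 0.78816422, -0.33996664,  0.00717894]), np.float64(0.5999960243900091))
hi d [-0.2879  0.0595 -0.1049] rot [ 0.173 -0.349 -0.   ] world d [ 0.111  -0.285   0.0625] t 26.55
lo d [-0.3051  0.0423 -0.0079] rot [ 0.173 -0.349 -0.   ] world d [ 0.111  -0.285  -0.0375] t 26.55
```

In the tool's units: -0.05 m is -2, 0.05 m is 2, -0.3 rad is -6.

>>> pendant --motion '[-1.6, 0, -2, 1.2, -2, 0, 1, -3.6, 0.4, -3.2, 2.4, -4, 0, 1, -5.6, 0.8, -4, 3.46, -6, 0, 1, -7.6, 1.4, -4.2, 3.46, -6.98, 0, 1, -9.6, 2, -4.2, 3.46, -6.98, 0, 1, -11.52, 2.4, -4.2, 3.46, -6.98, 0, 1, -11.84, 2.08, -2.4, 3.46, -6.98, 0, 1, -12.2, 1.72, -0.32, 3.46, -6.98, 0, 1, -12.2, 1.72, -0.32, 3.46, -6.98, 0, 1, -12.2, 1.72, -0.32, 3.46, -6.98, 0, 1]'

```text
time: 27.8
eef_pos: [0.6242, -0.2535, 0.2]
tcp_rot: [0.627, 0.774, -0.055, 0.067]
contact_force: [-0.3, -0.2, 1.0]
opening: 0.999
finger_force: 0.0
```

```bash
python3 -c "
from h import *
Rt=tool(0)*LEANM;P=np.array([.6240,-.2515,0])-.0033*yh
go(P+Z*.1025,Rt,'grasp')
from plant import ctrl
a=ctrl.read_camera('side')['pixels'][80:240,330:490,::-1];b=ctrl.read_camera('top')['pixels'][120:280,160:320,::-1]
cv2.imwrite('pics/g6.png',cv2.resize(np.hstack([a,b]),None,fx=2.5,fy=2.5,interpolation=cv2.INTER_CUBIC))"
```

```text
grasp d [0.0155 0.0003 0.0963] rot [-0.    -0.001  0.001] world d [ 0.0005 -0.0013 -0.0975] t 27.8
```

View pics/g6.png

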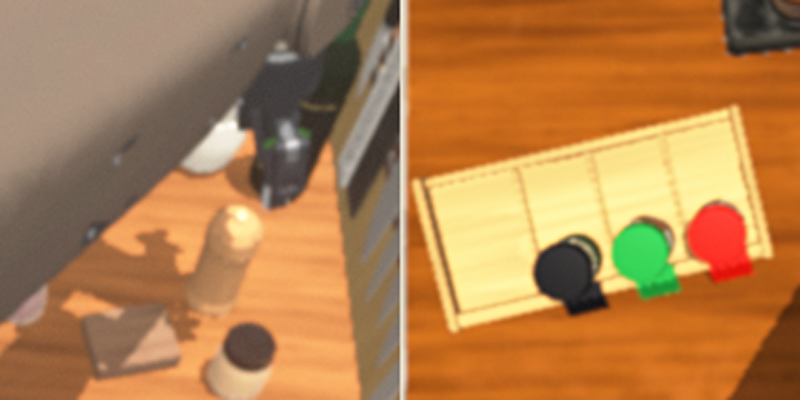

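The three jars stand evenly against the cleat in their lanes. The hand is above the mill head at crop (233,230). I descend and grip.

>>> pendant --motion '[0.2, 0, 1.2, 0, 0, 0, 1, 0.4, 0, 2.4, 0, 0, 0, 1, 0.56, 0, 3.4, 0, 0, 0, 1, 0.62, 0, 3.84, 0, 0, 0, 1, 0.62, 0, 3.84, 0, 0, 0, 1, 0.62, 0, 3.84, 0, 0, 0, 1]'

```text
time: 28.65
eef_pos: [0.6252, -0.2555, 0.1047]
tcp_rot: [0.627, 0.774, -0.055, 0.069]
contact_force: [-1.0, -0.0, -0.5]
opening: 0.999
finger_force: 0.0
```

>>> pendant --motion '[0, 0, 0, 0, 0, 0, 0.4, 0, 0, 0, 0, 0, 0, 0.4, 0, 0, 0, 0, 0, 0, 0.4, 0, 0, 0, 0, 0, 0, 0.4, 0, 0, 0, 0, 0, 0, 0.4, 0, 0, 0, 0, 0, 0, 0.4]' --grip_force 60

```text
time: 29.4
eef_pos: [0.6248, -0.2555, 0.1044]
tcp_rot: [0.627, 0.774, -0.055, 0.069]
contact_force: [-2.2, 1.3, 5.4]
opening: 0.589
finger_force: 62.4
```

```bash
python3 -c "
from h import *
Rt=tool(0)*LEANM;P=np.array([.6240,-.2515,0])-.0033*yh
go(P+Z*.1025,Rt,'grasp');go(P+Z*.285,Rt,'grasp')"
```

```text
grasp d [ 0.0011 -0.      0.0017] rot [0.001 0.001 0.   ] world d [-0.0002  0.0007 -0.0019] t 29.4
grasp d [-0.0309  0.0002 -0.178 ] rot [0.001 0.001 0.   ] world d [-0.0002  0.0007  0.1806] t 29.4
```

In the tool's units: -0.175 m is -7, -0.115 m is -4.6.

>>> pendant --motion '[-0.12, 0, -0.8, 0, 0, 0, 0.4, -0.4, 0, -2.4, 0, 0, 0, 0.4, -0.8, 0, -4.6, 0, 0, 0, 0.4, -1.2, 0, -7, 0, 0, 0, 0.4, -1.2, 0, -7, 0, 0, 0, 0.4, -1.2, 0, -7, 0, 0, 0, 0.4]'

```text
time: 30.15
eef_pos: [0.6233, -0.2536, 0.2789]
tcp_rot: [0.627, 0.774, -0.055, 0.066]
contact_force: [-0.4, 0.6, -3.3]
opening: 0.591
finger_force: 63.2
```

```bash
python3 -c "
from h import *
Rt=tool(10)*LEANM;c=rk(-12,96,28)+tool(10).apply([-.0033,0,-.104])
go([.5,-.08,.285],tool(5)*LEANM,'via'); go(c+Z*.16,Rt,'above'); go(c+Z*.05,Rt,'low'); print(c)"
```

```text
via d [ 0.1915 -0.0845 -0.0393] rot [-0.088 -0.002  0.016] world d [-0.1233  0.1736  0.0061] t 30.15
above d [ 0.5084 -0.0131 -0.1   ] rot [-0.174 -0.002  0.031] world d [-0.1204  0.504   0.0115] t 30.15
low d [ 0.5272 -0.0129  0.0083] rot [-0.174 -0.002  0.031] world d [-0.1204  0.504  -0.0985] t 30.15
[0.50286116 0.25034597 0.13042001]
```

>>> pendant --motion '[1.92, -0.8, -0.4, -0.4, 0, 0, 0.4, 3.84, -1.68, -0.8, -0.8, 0, 0, 0.4, 5.76, -2.52, -1.2, -1.2, 0, 0, 0.4, 7.64, -3.2, -1.6, -1.76, 0, 0.32, 0.4, 10, -2.8, -2, -2.2, 0, 0.4, 0.4, 12.2, -2.4, -2.4, -2.6, 0, 0.5, 0.4, 14.4, -1.8, -2.8, -3, 0, 0.6, 0.4, 16.6, -1.2, -3.2, -3.48, 0, 0.6, 0.4, 18.6, -0.8, -3.6, -3.48, 0, 0.6, 0.4, 20.32, -0.52, -4, -3.48, -0.04, 0.62, 0.4]'

```text
time: 31.4
eef_pos: [0.5017, 0.2509, 0.2865]
tcp_rot: [0.63, 0.767, 0.01, 0.121]
contact_force: [0.3, -0.4, -2.8]
opening: 0.591
finger_force: 63.5
```

```bash
python3 -c "
from h import *
Rt=tool(10)*LEANM;c=rk(-12,96,28)+tool(10).apply([-.0033,0,-.104])
go(c+.03*tool(10).apply([0,0,-1]),Rt,'30 up')"
```

```text
30 up d [ 0.021  -0.0254  0.1223] rot [-0.005  0.002  0.002] world d [-0.0039 -0.0017 -0.1266] t 31.4
```

In the tool's units: 0.12 m is 4.8, 0.09 m is 3.6, -0.004 rad is -0.08.

>>> pendant --motion '[0.2, -0.24, 1.2, 0, 0, 0, 0.4, 0.4, -0.52, 2.4, 0, 0, 0, 0.4, 0.6, -0.8, 3.6, 0, 0, 0, 0.4, 0.84, -1, 4.8, -0.08, 0.04, 0, 0.4, 0.84, -1, 4.8, -0.08, 0.04, 0, 0.4, 0.84, -1, 4.8, -0.08, 0.04, 0, 0.4]'

```text
time: 32.15
eef_pos: [0.5003, 0.2484, 0.1659]
tcp_rot: [0.63, 0.766, 0.015, 0.123]
contact_force: [0.4, -0.2, -1.6]
opening: 0.587
finger_force: 63.6
```

```bash
python3 -c "
from h import *
Rt=tool(10)*LEANM;c=rk(-12,96,28)+tool(10).apply([-.0033,0,-.104])
go(c,Rt,'deck')
from plant import ctrl
a=ctrl.read_camera('top')['pixels'][120:280,140:340,::-1]
cv2.imwrite('pics/g7.png',a)"
```

```text
deck d [ 0.0075 -0.0035  0.0347] rot [ 0.004 -0.     0.   ] world d [ 0.0025  0.002  -0.0355] t 32.15
```

>>> pendant --motion '[0.16, -0.08, 0.48, 0, 0, 0, 0.4, 0.24, -0.14, 0.96, 0, 0, 0, 0.4, 0.28, -0.14, 1.16, 0, 0, 0, 0.4, 0.28, -0.14, 1.16, 0, 0, 0, 0.4]'

```text
time: 32.7
eef_pos: [0.5017, 0.2505, 0.1355]
tcp_rot: [0.63, 0.766, 0.014, 0.123]
contact_force: [-0.7, -0.2, -2.2]
opening: 0.587
finger_force: 63.6
```

>>> pendant --motion '[0.016, 0, 0.08, 0, 0, 0, 0.4, 0.032, 0, 0.16, 0, 0, 0, 0.4, 0.032, 0, 0.16, 0, 0, 0, 0.4]'

```text
time: 33.08
eef_pos: [0.5027, 0.251, 0.1323]
tcp_rot: [0.63, 0.766, 0.015, 0.124]
contact_force: [-0.3, 0.5, -2.3]
opening: 0.588
finger_force: 63.6
```

```bash
python3 -c "
from h import *
Rt=tool(10)*LEANM;c=rk(-12,96,28)+tool(10).apply([-.0033,0,-.104])
go(c,Rt,'deck')"
```

```text
deck d [-0.0003 -0.0003  0.0019] rot [ 0.006 -0.001 -0.   ] world d [ 0.0001 -0.0006 -0.0019] t 33.08
```

In the tool's units: 0.003 m is 0.12, 0.0015 m is 0.06.

>>> pendant --motion '[0.012, 0, 0.06, 0, 0, 0, 0.4, 0.02, 0, 0.12, 0, 0, 0, 0.4, 0.02, 0, 0.12, 0, 0, 0, 0.4]'

```text
time: 33.45
eef_pos: [0.5034, 0.2512, 0.1303]
tcp_rot: [0.63, 0.766, 0.015, 0.124]
contact_force: [-3.0, 0.4, 3.9]
opening: 0.588
finger_force: 64.2
```

>>> pendant --motion '[0, -0.08, 0, 0, 0, 0, 0.4, 0, -0.16, 0, 0, 0, 0, 0.4, 0, -0.24, 0, 0, 0, 0, 0.4, 0, -0.24, 0, 0, 0, 0, 0.4]'

```text
time: 33.95
eef_pos: [0.4985, 0.2502, 0.1293]
tcp_rot: [0.63, 0.766, 0.017, 0.125]
contact_force: [2.8, 0.5, 2.9]
opening: 0.587
finger_force: 64.3
```

```bash
python3 -c "
from h import *
Rt=tool(10)*LEANM;c=rk(-21,96,26)+tool(10).apply([-.0033,0,-.104])
go(c,Rt,'home')"
```

```text
home d [-0.0007 -0.0048  0.0001] rot [ 0.009 -0.001 -0.001] world d [-0.0045 -0.0017 -0.0008] t 33.95
```

In the tool's units: -0.004 m is -0.16, -0.002 m is -0.08.

>>> pendant --motion '[0, -0.08, -0.02, 0, 0, 0, 0.4, 0, -0.16, -0.02, 0, 0, 0, 0.4, 0, -0.16, -0.02, 0, 0, 0, 0.4]'

```text
time: 34.33
eef_pos: [0.4953, 0.2496, 0.1289]
tcp_rot: [0.63, 0.766, 0.018, 0.125]
contact_force: [6.9, 1.0, 0.0]
opening: 0.587
finger_force: 64.0
```

>>> pendant --motion '[0, -0.06, 0, 0, 0, 0, 0.4, 0, -0.12, 0, 0, 0, 0, 0.4, 0, -0.12, 0, 0, 0, 0, 0.4]'

```text
time: 34.7
eef_pos: [0.4943, 0.2495, 0.1291]
tcp_rot: [0.63, 0.766, 0.02, 0.127]
contact_force: [9.7, 3.1, -2.6]
opening: 0.587
finger_force: 63.9
```

>>> pendant --motion '[0, -0.04, 0, 0, 0, 0, 0.4, 0, -0.08, 0, 0, 0, 0, 0.4, 0, -0.08, 0, 0, 0, 0, 0.4]'

```text
time: 35.08
eef_pos: [0.4936, 0.2495, 0.1292]
tcp_rot: [0.63, 0.766, 0.022, 0.128]
contact_force: [12.4, 1.7, -3.5]
opening: 0.588
finger_force: 63.8
```

```bash
python3 -c "
from h import *
Rt=tool(10)*LEANM;c=rk(-21,96,26)+tool(10).apply([-.0033,0,-.104])
go(c,Rt,'home')"
```

```text
home d [-0.0009  0.0001  0.001 ] rot [ 0.021 -0.003 -0.001] world d [ 0.0005 -0.001  -0.0007] t 35.08
```

In the tool's units: 0.0045 m is 0.18, 0.003 m is 0.12.

>>> pendant --motion '[0, 0.18, 0.06, 0, 0, 0, 0.4, 0.012, 0.18, 0.12, 0, 0, 0, 0.4, 0.012, 0.18, 0.12, 0, 0, 0, 0.4]'

```text
time: 35.45
eef_pos: [0.4959, 0.2494, 0.1287]
tcp_rot: [0.63, 0.766, 0.017, 0.126]
contact_force: [-0.3, -0.1, 12.1]
opening: 0.585
finger_force: 65.5
```

>>> pendant --motion '[0, 0, 0, 0, 0, 0, 1, 0, 0, 0, 0, 0, 0, 1, 0, 0, 0, 0, 0, 0, 1, 0, 0, 0, 0, 0, 0, 1, 0, 0, -1.2, 0, 0, 0, 1, 0, 0, -2.8, 0, 0, 0, 1, 0, 0, -4.4, 0, 0, 0, 1, 0, 0, -5.2, 0, 0, 0, 1, 0, 0, -5.2, 0, 0, 0, 1]'

```text
time: 36.58
eef_pos: [0.4671, 0.2667, 0.253]
tcp_rot: [0.63, 0.766, 0.017, 0.124]
contact_force: [-0.3, 0.5, -0.9]
opening: 1.0
finger_force: 0.0
```

```bash
python3 -c "
from h import *
go([.48,-.12,.28],tool(0),'away')"
```

```text
away d [-0.3819 -0.062   0.0272] rot [ 0.184  0.173 -0.015] world d [ 0.0129 -0.3867  0.027 ] t 36.58
```

```bash
python3 -c "
from h import *
go([.25,.62,.28],tool(0))"
```

```text
d [ 0.3761 -0.1314 -0.1185] rot [ 0.184  0.173 -0.015] world d [-0.2171  0.3533  0.027 ] t 36.58
```

>>> pendant --motion '[0, 0, -2, 0, 0, 0, 1, 1.6, -0.8, -2.4, 0, 1, 0, 1, 3.2, -1.6, -2.4, 0, 2, 0, 1, 5.2, -2.4, -2.4, 0, 3, 0, 1, 7.2, -3.2, -2.4, 0, 3.4, 0, 1, 8.8, -4, -2.4, 0, 3.4, 0, 1, 10.4, -4.8, -2.4, 0, 3.4, 0, 1, 11.6, -5.2, -2.4, 0, 3.4, 0, 1, 11.6, -5.2, -2.4, 0, 3.4, 0, 1]'

```text
time: 37.7
eef_pos: [0.2766, 0.5288, 0.2331]
tcp_rot: [0.626, 0.775, 0.066, 0.058]
contact_force: [0.4, -0.3, -0.5]
opening: 1.004
finger_force: 0.0
```

```bash
python3 -c "
from h import *
from plant import ctrl
c=ctrl.read_camera('side')['pixels'];d=ctrl.read_camera('top')['pixels']
cv2.imwrite('pics/fs.png',c[...,::-1]);cv2.imwrite('pics/ft.png',d[...,::-1])
k=lambda a,x,y:cv2.resize(a[y:y+120,x:x+160,::-1],None,fx=2.5,fy=2.5,interpolation=cv2.INTER_CUBIC)
cv2.imwrite('pics/fin.png',np.vstack([np.hstack([k(c,180,120),k(d,160,140)]),np.hstack([k(c,300,150),k(d,310,130)])]))"
```

```text
(no output)
```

View pics/fin.png

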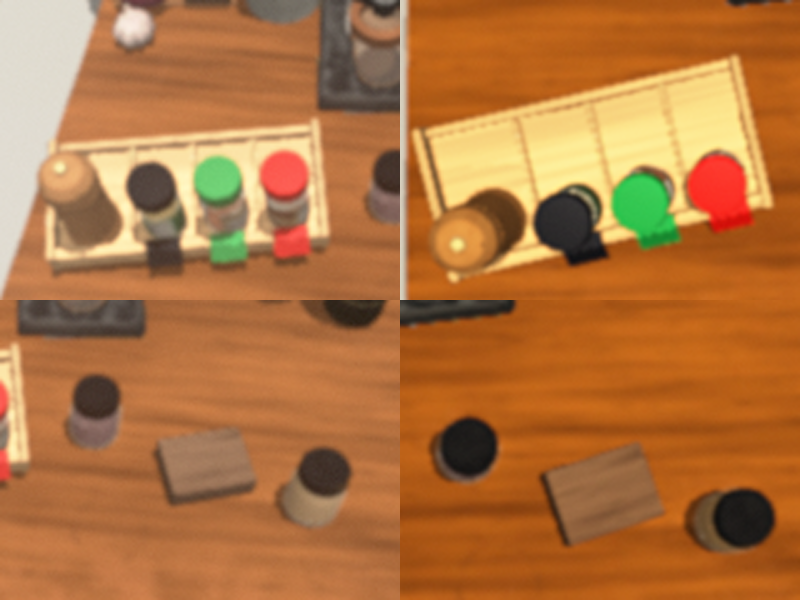

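All four stand in their lanes: mill head at crop (72,178) and black, green, red behind their own clips. The jam jars have not moved. I check the numbers against the home poses.

```bash
python3 - <<'E'
from h import *
T=cv2.imread('pics/ft.png').astype(int);S=cv2.imread('pics/fs.png').astype(int)
f={"red":lambda p:(p[...,2]>150)&(p[...,1]<80)&(p[...,0]<90),"green":lambda p:(p[...,1]>120)&(p[...,2]<110)&(p[...,0]<130),"black":lambda p:p.max(-1)<75}
ax=tool(10).apply([0,0,-1])
def obs(I,c,box):
    x0,x1,y0,y1=box; m=cv2.erode(f[c](I[y0:y1,x0:x1]).astype(np.uint8),np.ones((3,3)))
    l,L,st,ce=cv2.connectedComponentsWithStats(m); k=1+np.argmax(st[1:,4]); return ce[k]+[x0,y0],st[k]
def pred(n,x,y):
    h=tool(10).apply(np.c_[np.cos(a),np.sin(a),0*a]*.0235)+rk(x,y,30+.176*x)
    M=cv2.moments(cv2.convexHull(proj(n,np.r_[h+.107*ax,h+.084*ax]).astype(np.float32)));return np.array([M["m10"]/M["m00"],M["m01"]/M["m00"]])
for c,y,bt,bs in (("red",-103,(270,302,196,223),(280,308,178,205)),("green",-39,(240,272,203,233),(252,282,180,204)),("black",25,(208,242,210,240),(225,255,182,206))):
    ot,os=obs(T,c,bt)[0],obs(S,c,bs)[0]
    q=least_squares(lambda v:np.r_[pred("top",*v)-ot,pred("side",*v)-os],[-28,y]); print(c,"rack x,y",q.x.round(1),"res px",q.fun.round(1))
m=tri((180+72/2.5-.3,120+180/2.5-.3),(160+66/2.5-.3,140+238/2.5-.3)); print("mill head",m,"home",rk(-21,96,26)+.121*ax)
E
```

```text
Traceback (most recent call last):
ValueError: attempt to get argmax of an empty sequence
```

```bash
python3 - <<'E'
from h import *
T=cv2.imread('pics/ft.png').astype(int);S=cv2.imread('pics/fs.png').astype(int)
f={"red":lambda p:(p[...,2]-p[...,1]>100)&(abs(p[...,1]-p[...,0])<40),"green":lambda p:(p[...,1]-p[...,2]>40),"black":lambda p:p.max(-1)<85}
ax=tool(10).apply([0,0,-1])
def obs(I,c,box):
    x0,x1,y0,y1=box; m=f[c](I[y0:y1,x0:x1]).astype(np.uint8)
    l,L,st,ce=cv2.connectedComponentsWithStats(m); k=1+np.argmax(st[1:,4]); print(st[k]); return ce[k]+[x0,y0]
def pred(n,x,y):
    h=tool(10).apply(np.c_[np.cos(a),np.sin(a),0*a]*.0235)+rk(x,y,30+.176*x)
    M=cv2.moments(cv2.convexHull(proj(n,np.r_[h+.107*ax,h+.084*ax]).astype(np.float32)));return np.array([M["m10"]/M["m00"],M["m01"]/M["m00"]])
for c,y,bt,bs in (("red",-103,(270,302,196,224),(280,308,178,208)),("green",-39,(240,272,203,233),(252,282,178,208)),("black",25,(208,242,210,240),(225,255,180,208))):
    ot,os=obs(T,c,bt),obs(S,c,bs)
    q=least_squares(lambda v:np.r_[pred("top",*v)-ot,pred("side",*v)-os],[-28,y]); print(c,"rack x,y",q.x.round(1),"res px",q.fun.round(1))
m=tri((180+72/2.5-.3,120+180/2.5-.3),(160+66/2.5-.3,140+238/2.5-.3)); print("mill head",m,"home",rk(-21,96,26)+.121*ax)
E
```

```text
[  5   6  25  22 439]
[  4   2  19  19 282]
red rack x,y [ -25.4 -100.4] res px [0.5 1.2 0.  1.1]
[  5   6  26  24 474]
[  6   5  18  18 263]
green rack x,y [-28. -39.] res px [0.3 1.5 0.7 2.4]
[  6   6  28  24 466]
[  7   7  17  17 172]
black rack x,y [-28.   24.8] res px [-0.8  1.3  0.6  1. ]
mill head (array([0.49544533, 0.25304777, 0.13576295]), np.float64(1.0920411432705066)) home [0.49048454 0.25109433 0.14516174]
```

```bash
python3 - <<'E'
from h import *
T=cv2.imread('pics/ft.png').astype(int);S=cv2.imread('pics/fs.png').astype(int)
f={"red":lambda p:(p[...,2]-p[...,1]>100)&(abs(p[...,1]-p[...,0])<40),"green":lambda p:(p[...,1]-p[...,2]>40),"black":lambda p:p.max(-1)<85}
ax=tool(10).apply([0,0,-1])
def obs(I,c,box):
    x0,x1,y0,y1=box; m=f[c](I[y0:y1,x0:x1]).astype(np.uint8)
    l,L,st,ce=cv2.connectedComponentsWithStats(m); return ce[1+np.argmax(st[1:,4])]+[x0,y0]
def pred(n,x,y,h0=0):
    h=tool(10).apply(np.c_[np.cos(a),np.sin(a),0*a]*.0235)+rk(x,y,30+.176*x+h0)
    M=cv2.moments(cv2.convexHull(proj(n,np.r_[h+.107*ax,h+.084*ax]).astype(np.float32)));return np.array([M["m10"]/M["m00"],M["m01"]/M["m00"]])
for c,y,bt,bs in (("red",-103,(270,302,196,224),(280,308,178,208)),("green",-39,(240,272,203,233),(252,282,178,208)),("black",25,(208,242,210,240),(225,255,180,208))):
    ot,os=obs(T,c,bt),obs(S,c,bs)
    for v0 in ([-28,y],[-28,y,0.5]):
        q=least_squares(lambda v:np.r_[pred("top",*v)-ot,pred("side",*v)-os],v0,diff_step=.05,method="lm"); print(c,"rack x,y,(h)",q.x.round(1),"res px",q.fun.round(1))
print(proj("top",rk(-21,96,26)+np.outer([0,.121,.146],ax)), proj("side",rk(-21,96,26)+np.outer([0,.121,.146],ax)))
E
```

```text
red rack x,y,(h) [ -22.8 -100.2] res px [ 0.1 -0.1 -0.1  0.1]
red rack x,y,(h) [ -23.  -100.3    0.9] res px [ 0.1 -0.  -0.1  0. ]
green rack x,y,(h) [-23.9 -38.5] res px [-0.4 -0.5  0.4  0.8]
green rack x,y,(h) [-25.5 -39.1   6.1] res px [-0.3  0.1  0.4 -0. ]
black rack x,y,(h) [-25.7  24. ] res px [-0.7  0.1  0.9  0.1]
black rack x,y,(h) [-25.9  23.9   0.6] res px [-0.7  0.2  0.9 -0. ]
[[198.9972808  228.83769698]
 [186.74222713 237.08027184]
 [183.81212807 239.05101481]] [[218.64569899 210.36452244]
 [206.6481974  191.28599687]
 [203.77801348 186.72180682]]
```

```bash
python3 -c "
from plant import ctrl
print(ctrl.sign_off())"
```

```text
the job is handed in; nothing more can be done
None
```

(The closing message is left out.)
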